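# Fold in the stacking bar and stack the board case

## Robot

A 7-joint arm with a two-finger parallel gripper is mounted at the origin on the work surface. World frame = base frame: x ahead of the robot, y to its left, z up, the work surface at z = 0. Lengths are in mm, angles in rad, forces in N, time in s.
With the tool pointing down it reaches from about 425 to 875 mm from the base axis. Payload 4.7 kg.
Tool frame: the origin (TCP) lies at the very end of the fingers, on their centre line; the grasp point (between the pads) lies 19 mm behind it; z points along the fingers, y is the line along which they close (so a half turn about z gives the same grasp; the last joint's range is limited). The gripper opens to 85 mm and grips with 20 to 120 N. Pads are 22 mm wide; open, the fingers measure 114 mm over their backs; the gripper's body (76 mm by 85 mm) begins 54 mm behind the grasp point. The pads swing forward as they close: fully open they stand 13 mm farther back than shut.
Start: joints at [1.236, 0.321, -0.07, 1.45, 0.023, 1.371, -0.057], TCP at [222.132, -610.886, 231.349] pointing down, gripper open.
Joint ranges: [-2.86, 2.86], [-0.3, 2.09], [-1.38, 1.24], [0.06, 2.45], [-1.56, 4.7], [0.09, 2.05], [-2.69, 2.69]. Speed limits (rad/s): [2.57, 2.57, 3.14, 3.14, 3.14, 3.14, 3.14].

## Interface

Orientations are given as [roll, pitch, yaw] about the fixed x, y, z axes, in that order (R = Rz(yaw) Ry(pitch) Rx(roll)).
In Python, from plant import r gives the robot as it stands. The module is installed in compiled form; this text tells all that it offers.
- The arm moves only by the tool carry_out, never from a script. Its argument "rows" is a list that holds one entry, the list of rows, each a list of 5 numbers: the finger opening in mm, from 0 to 85.4, then the shift along the tool's x, y, z in units of 0.12 m (1.0 is 0.12 m), then the turn about the tool's z in units of 0.5 rad (1.0 is 0.5 rad). In form: [[[grip, dx, dy, dz, turn], ...]]. A call has 1 to 8 rows; each row is the pose to reach, as a shift and turn from the pose commanded when the call began, along the tool's axes at that moment; what a row does not reach only later rows make up. A row lasts 1/12 s, in which the tool goes at most 41.7 mm and 7.16 degrees, less where a joint would pass 70% of its speed; a pose out of reach is approached as far as the arm can. A call with a number of a shift or a turn outside -1 to 1 is refused whole. A call with a gripper value outside its range is refused whole. The fingers move at their own pace and stop on an object; "squeeze" is the grip in N (left out, the last holds). Time passes only in rows, so rows that repeat a pose let the fingers close. It gives the time, the measured TCP pose, the force, the opening and the grip force at its end, in the units of the state.
- r.observe(): the state, without advancing time (a new reading comes with each control period).
- r.snapshot(name): name is "side" or "top" or "wrist"; returns a dict with "frame" (384x512x3 uint8, blue, green, red), "depth" (384x512 float32, mm along the optical axis (not along the pixel's ray), 0 where there is no reading), "fx", "fy", "cx", "cy" (pixels), "dist" ([k1, k2, p1, p2, k3] as OpenCV has them; the pictures are not rectified), "R" (3x3) and "t" (3): a world point X has camera coordinates R X + t; the wrist camera has in their place "hand_eye" (4x4, takes a point from camera to tool coordinates, whose origin is the TCP and whose axes are the flange's). Camera axes: x right, y down, z forward; pixel columns grow to the right and rows downward; lengths in mm; the calibration is good to about 2 mm. A picture is of the moment at which its call begins: read the wrist's pose just before it.
- r.close_job(): hands the job in; it is judged then, once.
The state is a dict: "clock": time; "qpos": joint angles; "joint_velocities": joint speeds; "joint_torque": joint torques, N m; "position": TCP position; "orientation": TCP orientation; "ft_force": force on the tool from outside, world axes, zero at the start; "moment": the same for the moment, N m; "finger_gap": finger opening in mm; "gripper_force": force on a finger pad.
Only numpy, scipy, OpenCV 4.12 (cv2) and the standard library are available. Lean on these libraries where they do the work, as an engineer would, in place of code of your own. Each camera call takes 0.05 s, during which the arm holds its last target. There are 200 camera calls.

## Task

One of the two steel stacking bars of the grey tote is still folded out past its end. Swing it up and over the mouth of the tote until it snaps fully home in its clips, without forcing it and without pressing on the boards standing in the tote. Then set the black lidded case down level and centred on the two bars, lengthwise along the tote, keeping it upright and without dropping it, and leave the other things on the bench where they are.

Things in the scene. Friction and masses are not known exactly. Their poses are not given: they have to be found in the camera images.
- tote: grey open plastic tote full of boards, heavy, does not move: 170 mm (its x) by 300 mm (its y), rim 120 mm high, walls 5 mm. Origin: centre of its underside, z up. Near each end a U-shaped stacking bar of 9 mm round steel rod pivots on ears on the long walls: a straight bar 197 mm long along the tote's x, and two 70 mm arms outside the walls. Bar_a: +y end; bar_b: -y end
- bar_a (a point): middle of the straight bar of the +y stacking bar, on the rod's axis: the one to fold in. At the start it is out past the +y end wall in free air, level or up to 30 degrees above level. Stiff pivots hold it where it is left (2 to 5 N at the bar moves it). It swings 180 degrees, up and over, on a 70 mm radius. The rod can turn between finger pads. Axes turn with the bar; x stays along it
- bar_a_hinge (a point): point on bar_a's pivot axis, midway between its ears: tote frame (0, +140, 124.5) mm. The pivot axis runs along the tote's x. The ears stand up to 134 mm.
- bar_a_home (a point): where bar_a's middle lies when home: tote frame (0, +70, 124.5) mm, across the mouth on the rim, top 129 mm up. On each long rim a sprung clip (head up to 135 mm, 157 mm apart inside) reaches over it: coming down, the bar meets them about 12 mm above home, has to be pushed straight down past them with some 9 to 15 N, then drops onto its solid stop: there neither squeeze nor press it over 40 N
- bar_b (a point): middle of the straight bar of the -y stacking bar, already home in its own clips at the start (tote frame (0, -70, 124.5) mm) and to stay so
- boards: circuit boards standing on edge across the inside of the tote, all along it, their tops up to 110 mm above the tote's underside (10 mm below the rim). Not to be pressed on: keep the fingertips above them. Origin as the tote's
- case: black lidded plastic case, loose, 0.4 to 0.75 kg: 140 mm (its x) by 190 mm (its y), body 64 mm high to the top of its lid. Origin: centre of its underside, z up. On the lid stands a bridge grip, 22 mm thick (along the case's x), 110 mm long (along its y), its top 100 mm above the underside.
- case_grip (a point): centre of the case's bridge grip bar, 92 mm above its underside (the bar is 16 mm deep, with 20 mm of air under it between its posts). Axes as the case's.
- parts_tray: bystander: black open tray of components, 140 by 190 by 55 mm, origin at the centre of its underside; it and the case may be found on either side of the tote
- solder_reel: bystander: metal reel standing on its flange, 60 mm across, 45 mm high, may stand under the folded-out bar; origin at the centre of its underside
- tip_cleaner: bystander: brass pot of brass wool, 70 mm across, 45 mm high; origin at the centre of its underside
- screwdriver: bystander: screwdriver lying flat, 190 mm long
- wash_bottle: bystander: white bottle with a bent spout, 62 mm across, 180 mm high; origin at the centre of its underside
- meter: bystander: handheld meter lying on its back, 85 by 180 by 48 mm; origin at the centre of its underside
- spare_board: bystander: circuit board lying flat, 110 by 160 mm, parts up to 30 mm high; origin at the centre of its underside
Things that resemble listed ones, but are neither listed nor needed, are in the scene too. What is shaped like the case but red is not meant.

How it is judged (in metres and radians):
On the way:
1. the folded-out bar has snapped home across the mouth, with the case still off the tote (z of bar_a in the frame of tote below 0.1275 m and y of bar_a in the frame of tote below 0.09 m and horizontal distance between case and tote above 0.12 m), for 0.2 s.
At the end, for the whole second after the job is handed in: Both stacking bars are home in their clips (within 3 mm of fully down), and the case, let go and at rest, stands level on the two bars (within 4 mm of their height, 3 degrees), centred on the tote within 14 mm across and 20 mm along, its long side along the tote's within 8 degrees (z of each of bar_a, bar_b in the frame of tote below 0.1275 m and y of bar_a in the frame of tote below 0.09 m and y of bar_b in the frame of tote above -0.09 m and z of case in the frame of tote between 0.125 and 0.133 m and x of case in the frame of tote between -0.014 and 0.014 m and y of case in the frame of tote between -0.02 and 0.02 m and angle between the y axis of case and the y axis of tote, either way round below 0.14 rad and angle between case's own z axis and vertical below 0.05 rad and linear speed of case below 0.02 m/s); the robot touches nothing.
It fails at once if the boards in the tote are pressed on (over 4 N) (contact force between any of the fingers, the arm and boards above 4 N).
It fails at once if the bar is forced: pressed with over 45 N when it is already down on its stop (z of bar_a in the frame of tote below 0.1275 m and y of bar_a in the frame of tote below 0.09 m and contact force between the fingers and tote above 45 N).
It fails at once if the case is tipped by more than 30 degrees (angle between case's own z axis and vertical above 0.52 rad).
It fails at once if the case is dropped (over 0.35 m/s while not held) (linear speed of case above 0.35 m/s and contact force between the fingers and case below 0.5 N).
It fails at once if another thing on the bench is shifted by more than 40 mm (distance of any of parts_tray, solder_reel, tip_cleaner, screwdriver, wash_bottle, meter, spare_board from where it was at the start of the episode above 0.04 m).
It also fails if it takes over 67 s, if anything falls off the work surface, if the arm or the gripper's body presses on something with over 40 N, if the wrist force passes 120 N, or if a joint passes its speed limit or range.

## Working session

There is one attempt and no reset: what is moved stays moved. The work goes in short steps, Python scripts to look and compute and a tool call to move; the robot and the scene stay as the last step left them, time stands still between calls to the robot, and variables do not carry over. Pictures are saved under pics/ and viewed, at most 10 in all, crops included, and the job is handed in when it is done.

Besides the shell and the picture viewer there is one more tool, called by a JSON object that holds its "method" and its "body", one argument or row to a line. carry_out: Moves the arm, as the interface text tells. Its arguments: {"type":"object","properties":{"rows":{"type":"array","items":{"type":"array","items":{"type":"array","items":{"type":"number"}}}},"squeeze":{"type":"number"}},"required":["rows"]}

```bash
mkdir -p pics; cat > h.py <<'E'
import numpy as np, cv2, pickle
from scipy.spatial.transform import Rotation as Ro
from plant import r
def snap(n):
    o=r.observe(); s=r.snapshot(n)
    if n=="wrist":
        T=np.eye(4);T[:3,:3]=Ro.from_euler('xyz',o['orientation']).as_matrix();T[:3,3]=o['position']
        M=np.linalg.inv(T@np.array(s['hand_eye']));s['R'],s['t']=M[:3,:3],M[:3,3]
    s['R']=np.array(s['R']);s['t']=np.array(s['t']).ravel()
    pickle.dump(s,open(n+'.pkl','wb'));return s
def rays(s,uv):
    K=np.array([[s['fx'],0,s['cx']],[0,s['fy'],s['cy']],[0,0,1]])
    return cv2.undistortPoints(np.array(uv,float).reshape(-1,1,2),K,np.array(s['dist'],float)).reshape(-1,2)
def plane(s,uv,z):
    n=rays(s,uv);d=np.c_[n,np.ones(len(n))]@s['R'];c=-s['R'].T@s['t']
    return c+d*((z-c[2])/d[:,2])[:,None]
def cloud(s):
    v,u=np.mgrid[:384,:512];n=rays(s,np.c_[u.ravel(),v.ravel()]);d=s['depth'].ravel()[:,None]
    P=(np.c_[n,np.ones(len(n))]*d-s['t'])@s['R'];P[d[:,0]==0]=np.nan
    return P.reshape(384,512,3)
E
python3 - <<'E'
from h import *
print(r.observe())
for n in("top","side"):
    s=snap(n);print(n,s['fx'],s['R'],-s['R'].T@s['t']);cv2.imwrite(f'pics/{n}0.png',s['frame'])
    P=cloud(s);print(np.nanmin(P.reshape(-1,3),0),np.nanmax(P.reshape(-1,3),0))
E
```

```text
{'clock': 0.0, 'qpos': array([ 1.2360767 ,  0.32184483, -0.07008751,  1.45167249,  0.0225831 ,
        1.37079569, -0.0569283 ]), 'joint_velocities': array([ 0.00023092, -0.0008825 , -0.00222573,  0.00066875, -0.00236313,
        0.00117122, -0.00065877]), 'joint_torque': array([ 2.50466574e-04, -4.93575990e+01, -3.82263092e-01, -3.14331365e+01,
        1.29845197e-02,  1.13861589e-02,  1.23799569e-05]), 'position': array([ 221.94001696, -610.36420947,  230.21059875]), 'orientation': array([-3.13966091e+00,  8.06424718e-05,  3.48821175e-01]), 'ft_force': array([ 0.55254214, -0.56296266, -0.3590045 ]), 'moment': array([ 0.03715483,  0.00256271, -0.01600419]), 'gripper_force': 0.0, 'finger_gap': 85.5503065197226}
top 357.7998181239634 [[-1.29297325e-01 -9.91605794e-01  3.87733184e-04]
 [-9.64118984e-01  1.25621823e-01 -2.33866934e-01]
 [ 2.31855099e-01 -3.06121898e-02 -9.72268536e-01]] [ 253.88082081   15.95264627 1272.28075303]
[ -481.38909688 -2107.89594082  -773.39840144] [2036.72301589 1552.07990585  735.63845339]
side 373.08133730214956 [[-0.96499703 -0.26225357  0.00194675]
 [-0.15155433  0.55157561 -0.8202412 ]
 [ 0.2140374  -0.79182537 -0.57201449]] [294.28488244 825.49704203 698.30099685]
[ -865.22540316 -2227.4325051   -766.13322736] [2044.66879924  633.07417285  629.39372345]
```

View pics/top0.png

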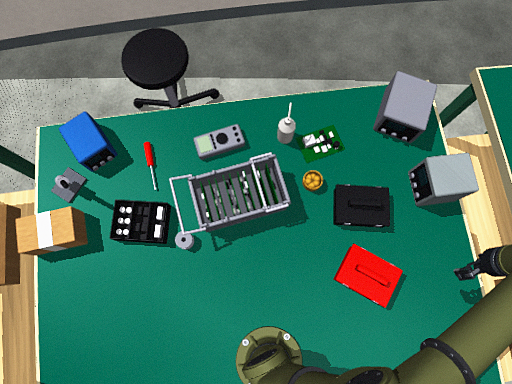

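View pics/side0.png

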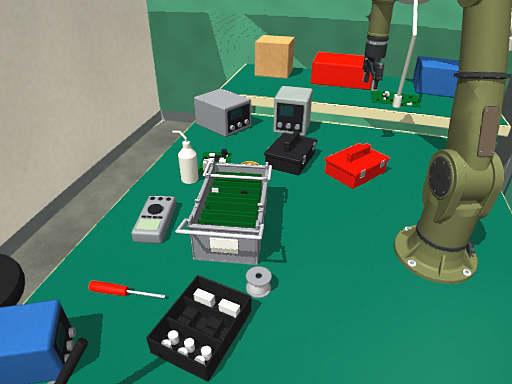

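Top view candidates for the case: black lidded case (362,206), red look-alike (370,275), black open parts tray (140,222). I choose the black one with a bridge grip. The tote is at (238,193). Its folded-out bar is on the left, from (170,178) to (187,235), with the reel at (184,241) near one corner. The home bar is at about (262,180).

```bash
python3 - <<'E'
from h import *
s=pickle.load(open('top.pkl','rb'));P=cloud(s);f=s['frame']
def rect(m,name,box):
    u0,v0,u1,v1=box;k=np.zeros(m.shape,bool);k[v0:v1,u0:u1]=1;m=m&k
    # largest comp
    n,l,st,_=cv2.connectedComponentsWithStats(m.astype(np.uint8));i=1+np.argmax(st[1:,4]);
    Q=P[l==i];R=cv2.minAreaRect(Q[:,:2].astype(np.float32));print(name,len(Q),R,np.nanmedian(Q[:,2]),Q.min(0),Q.max(0))
    return R
z=P[...,2]
rect((z>100)&(z<131),'tote',(187,150,295,240))
rect((z>56)&(z<72),'lid',(325,175,400,235))
rect((z>85)&(z<106),'grip',(325,175,400,235))
m=(z>60)&(z<200);k=np.zeros(m.shape,bool);k[165:245,165:193]=1
ys,xs=np.where(m&k);Q=P[ys,xs];print('bar pts',len(Q));
for i in range(0,len(Q),max(1,len(Q)//25)):print(xs[i],ys[i],Q[i].round())
ims=[]
for b in((165,145,300,245),(325,170,400,235)):
    c=f[b[1]:b[3],b[0]:b[2]];ims.append(cv2.resize(c,(400,int(400*c.shape[0]/c.shape[1])),interpolation=2)[:296])
h=min(i.shape[0] for i in ims)
cv2.imwrite('pics/crop.png',np.hstack([i[:h] for i in ims]))
E
```

```text
tote 1294 ((565.8880615234375, 28.113677978515625), (196.61729431152344, 315.5670471191406), 8.778647422790527) 119.50389081245237 [ 446.06576301 -140.15608975  100.24751882] [683.38085727 192.42569121 130.86269415]
lid 1860 ((474.8095703125, -394.27587890625), (193.15750122070312, 141.83885192871094), 78.2782974243164) 63.16784020891929 [ 389.99881688 -498.82302333   56.12256626] [ 559.23154606 -288.95247117   70.58940662]
grip 224 ((474.3666687011719, -394.55078125), (110.84953308105469, 22.554454803466797), 77.77439880371094) 98.84666111293924 [ 454.6896982  -450.69060491   85.23157973] [ 496.2468465  -338.79637241  105.6678689 ]
bar pts 316
187 174 [640. 192. 130.]
187 175 [636. 192. 131.]
182 176 [633. 207. 138.]
172 177 [630. 239. 148.]
184 177 [631. 202. 132.]
175 178 [627. 230. 144.]
171 179 [624. 242. 149.]
190 180 [621. 185. 120.]
171 182 [613. 243. 150.]
192 183 [611. 180. 116.]
190 185 [604. 187. 118.]
190 187 [598. 187. 117.]
190 189 [591. 188. 118.]
192 191 [584. 182. 116.]
174 194 [571. 236. 151.]
175 197 [561. 234. 151.]
175 201 [548. 235. 149.]
176 205 [535. 233. 147.]
177 209 [521. 231. 146.]
178 213 [507. 229. 148.]
179 217 [494. 227. 146.]
180 221 [480. 224. 151.]
181 225 [466. 221. 153.]
182 229 [454. 220. 150.]
186 231 [447. 209. 143.]
187 232 [443. 206. 142.]
189 233 [439. 200. 141.]
```

View pics/crop.png

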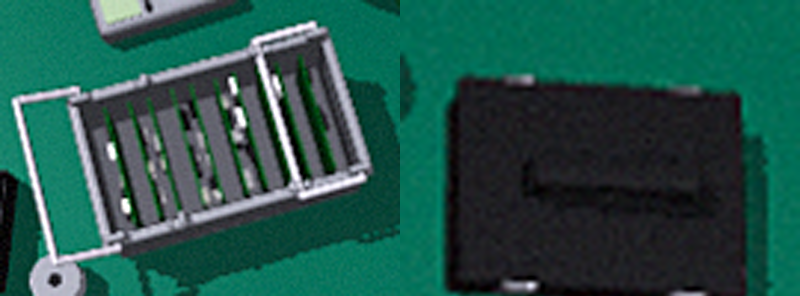

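The crop confirms an unbroken black lid with a bridge grip, which is the right case. The bar is folded out with the reel just off its near corner. Next I'll refine the tote and bar geometry.

```bash
python3 - <<'E'
from h import *
for n in('top','side'):
    s=pickle.load(open(n+'.pkl','rb'));P=cloud(s).reshape(-1,3);P=P[~np.isnan(P[:,0])]
    a=np.radians(8.5);c=np.array([566,28]);M=np.array([[np.cos(a),np.sin(a)],[-np.sin(a),np.cos(a)]])
    q=np.c_[(P[:,:2]-c)@M.T,P[:,2]]
    k=(abs(q[:,0])<115)&(abs(q[:,1])<250)&(q[:,2]>60)&(q[:,2]<200);q=q[k]
    print(n,len(q))
    def b(name,m,ax):
        w=q[m];f=np.polyfit(w[:,1-ax],w[:,ax],1);print(name,len(w),'mean',w.mean(0).round(1),'slope',f[0].round(4),'at0',f[1].round(1),'rng',np.percentile(w[:,ax],[2,98]).round(1),np.percentile(w[:,1-ax],[1,99]).round(1))
    z=q[:,2]
    rim=(z>112)&(z<124)
    b('rim +x',rim&(q[:,0]>70)&(q[:,0]<92)&(abs(q[:,1])<60),0)
    b('rim -x',rim&(q[:,0]<-70)&(q[:,0]>-92)&(abs(q[:,1])<60),0)
    b('endwall -y',rim&(abs(q[:,0])<65)&(q[:,1]<-125),1)
    b('endwall +y',rim&(abs(q[:,0])<65)&(q[:,1]>125)&(q[:,1]<175),1)
    b('bar_b',(z>122)&(z<136)&(abs(q[:,0])<75)&(abs(q[:,1]+80)<35),1)
    b('bar_a',(z>122)&(abs(q[:,0])<85)&(q[:,1]>185)&(q[:,1]<240),1)
    b('bar_a all',(z>135)&(abs(q[:,0])<115)&(q[:,1]>185)&(q[:,1]<240),1)
E
```

```text
top 3019
rim +x 123 mean [ 84.    0.3 118.5] slope -0.0087 at0 84.0 rng [78.3 90.4] [-58.7  57.8]
rim -x 130 mean [-85.5  -1.4 118.7] slope -0.0059 at0 -85.5 rng [-91.2 -79.5] [-58.8  55.7]
endwall -y 129 mean [   0.3 -151.1  119. ] slope 0.0013 at0 -151.1 rng [-157.5 -145.6] [-63.   62.5]
endwall +y 137 mean [ -0.8 148.4 119.1] slope 0.0048 at0 148.4 rng [142.9 154.4] [-62.9  63.5]
bar_b 110 mean [ 1.000e-01 -7.130e+01  1.276e+02] slope 0.0072 at0 -71.3 rng [-75.7 -67.4] [-72.6  72.2]
bar_a 148 mean [ -0.4 205.6 147.9] slope 0.0089 at0 205.6 rng [201.3 210.6] [-82.9  83. ]
bar_a all 199 mean [ -2.9 203.9 147.4] slope 0.0042 at0 203.9 rng [188.1 210.3] [-99.1  95.6]
side 5843
rim +x 112 mean [ 81.5  -3.4 120.5] slope -0.0069 at0 81.4 rng [76.8 88.2] [-58.9  59.2]
rim -x 87 mean [-86.4  -4.  121.4] slope -0.004 at0 -86.5 rng [-91.8 -78.3] [-59.5  57.5]
endwall -y 177 mean [  -1.6 -146.   118.8] slope 0.0035 at0 -146.0 rng [-154.1 -141.1] [-64.1  62.6]
endwall +y 254 mean [  0.  153.1 120. ] slope 0.0023 at0 153.1 rng [145.5 157.7] [-64.5  64.5]
bar_b 160 mean [  0.2 -66.9 128.3] slope -0.0002 at0 -66.9 rng [-72.6 -62.1] [-74.3  74. ]
bar_a 301 mean [ -1.2 209.8 149.2] slope 0.0057 at0 209.8 rng [205.1 213.4] [-82.8  83.2]
bar_a all 380 mean [ -4.5 208.6 148.9] slope 0.0036 at0 208.6 rng [191.6 213.2] [-100.5   93.4]
```

{"method": "carry_out", "body": {
  "rows": [
    [[85,0.94,-0.41,0,0.39],[85,0.94,-0.41,0,0.39],[85,0.94,-0.41,0,0.39],[85,0.94,-0.41,0,0.39]]
  ]
}}

```text
clock: 0.43
position: [320.8, -518.2, 231.2]
orientation: [-3.138, -0.006, 0.167]
ft_force: [1.1, 0.4, -0.5]
finger_gap: 84.8
gripper_force: 0.0
```

{"method": "carry_out", "body": {
  "rows": [
    [[85,1,-1,0,0],[85,1,-1,0,0],[85,1,-1,0,0],[85,1,-1,0,0],[85,1,-1,0,0]]
  ]
}}

```text
clock: 0.85
position: [418.0, -380.2, 231.4]
orientation: [-3.138, -0.004, 0.167]
ft_force: [0.4, 0.4, 0.3]
finger_gap: 85.0
gripper_force: 0.0
```

{"method": "carry_out", "body": {
  "rows": [
    [[60,1,-1,0,0],[60,1,-1,0,0],[60,1,-1,0,0],[60,1,-1,0,0],[60,1,-1,0,0]]
  ]
}}

```text
clock: 1.27
position: [516.7, -242.5, 231.3]
orientation: [-3.137, -0.004, 0.167]
ft_force: [-0.1, 1.2, 1.2]
finger_gap: 59.7
gripper_force: 0.0
```

{"method": "carry_out", "body": {
  "rows": [
    [[50,0.7,-1,0,0],[50,0.7,-1,0,0],[50,0.7,-1,0,0],[50,0.7,-1,0,0]]
  ]
}}

```text
clock: 1.6
position: [577.9, -114.7, 231.2]
orientation: [-3.139, -0.001, 0.16]
ft_force: [-0.5, 0.8, 0.2]
finger_gap: 49.7
gripper_force: 0.0
```

{"method": "carry_out", "body": {
  "rows": [
    [[50,0,-1,0,0],[50,0,-1,0,0],[50,0,-1,0,0],[50,0,-1,0,0]]
  ]
}}

```text
clock: 1.93
position: [556.5, 8.1, 231.6]
orientation: [-3.137, -0.0, 0.167]
ft_force: [0.0, 1.2, 0.1]
finger_gap: 50.3
gripper_force: 0.0
```

{"method": "carry_out", "body": {
  "rows": [
    [[50,0,-1,0,0],[50,0,-1,0,0],[50,0,-1,0,0],[50,0,-1,0,0]]
  ]
}}

```text
clock: 2.27
position: [537.2, 125.9, 231.7]
orientation: [-3.137, -0.0, 0.167]
ft_force: [0.3, 1.1, 0.9]
finger_gap: 49.9
gripper_force: 0.0
```

{"method": "carry_out", "body": {
  "rows": [
    [[50,0.11,-0.7,0,0.03],[50,0.11,-0.7,0,0.03],[50,0.11,-0.7,0,0.03],[50,0.11,-0.7,0,0.03],[50,0.11,-0.7,0,0.03]]
  ]
}}

```text
clock: 2.68
position: [539.9, 200.6, 230.8]
orientation: [3.141, 0.001, 0.14]
ft_force: [-0.4, -0.5, 0.6]
finger_gap: 50.0
gripper_force: 0.0
```

```bash
python3 - <<'E'
from h import *
s=snap('wrist');cv2.imwrite('pics/w0.png',s['frame']);o=r.observe();print(o['position'],o['orientation'],o['qpos'])
P=cloud(s).reshape(-1,3);c=np.array([564.4,28.8]);a=.154;M=np.array([[np.cos(a),np.sin(a)],[-np.sin(a),np.cos(a)]])
q=np.c_[(P[:,:2]-c)@M.T,P[:,2]];z=q[:,2]
def b(n,m):
    w=q[m]
    if len(w)>5: f=np.polyfit(w[:,0],w[:,1],1);print(n,len(w),w.mean(0).round(1),f.round(4),np.percentile(w,[1,99],0).round(1).tolist())
b('bar',(z>125)&(z<165)&(abs(q[:,0])<85)&(q[:,1]>190)&(q[:,1]<230))
b('barall',(z>125)&(z<165)&(abs(q[:,0])<115)&(q[:,1]>198)&(q[:,1]<230))
b('end',(z>112)&(z<126)&(abs(q[:,0])<65)&(q[:,1]>135)&(q[:,1]<165))
for sg in(1,-1):
    m=(z>112)&(z<124)&(abs(q[:,0]-sg*83)<12)&(q[:,1]>20)&(q[:,1]<120);b('rim',m)
E
```

```text
[540.21862184 199.5906934  230.85800933] [3.14038851e+00 7.28430196e-04 1.37401100e-01] [ 0.17181264  0.21984182 -0.65895755  1.62171977  0.13825314  1.34817809
 -1.93964016]
bar 2739 [  8.1 205.9 150. ] [1.100000e-03 2.058688e+02] [[-82.8, 201.8, 146.5], [83.7, 210.6, 152.2]]
barall 3277 [ 10.8 205.6 149.9] [7.00000e-04 2.05618e+02] [[-95.1, 198.9, 146.1], [96.1, 210.6, 152.2]]
end 2168 [  4.6 150.3 120.8] [-1.000000e-03  1.502822e+02] [[-63.4, 144.3, 117.5], [64.0, 156.2, 122.6]]
rim 1813 [ 84.4  71.5 120.6] [ 0.0735 65.2878] [[78.4, 21.1, 117.7], [90.3, 119.1, 122.7]]
rim 571 [-81.8  47.  119.1] [-0.6313 -4.6227] [[-89.3, 20.3, 112.3], [-78.5, 74.9, 122.5]]
```

View pics/w0.png

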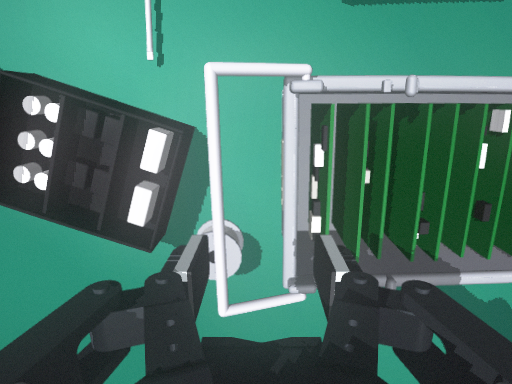

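The wrist view shows bar_a from (212,68) to (222,312), running between the finger axes. The parts tray is to the left and low down, and the reel at (218,250) is far below. Next I'll line up over the bar, descend and grip it.

{"method": "carry_out", "body": {
  "rows": [
    [[50,-0.02,-0.28,0.3,-0.03],[50,-0.02,-0.28,0.3,-0.03],[50,-0.02,-0.28,0.55,-0.03],[50,-0.02,-0.28,0.78,-0.03],[50,-0.02,-0.28,0.78,-0.03],[50,-0.02,-0.28,0.78,-0.03]]
  ]
}}

```text
clock: 3.23
position: [532.4, 232.1, 136.6]
orientation: [3.14, 0.003, 0.152]
ft_force: [0.3, 0.6, 0.5]
finger_gap: 50.1
gripper_force: 0.0
```

```bash
python3 - <<'E'
from h import *
o=r.observe();print(o['position'],o['orientation'],o['ft_force'],o['finger_gap'])
E
```

```text
[532.37690039 232.1125779  136.63287821] [3.1402317  0.00331789 0.15162744] [0.27456452 0.55352099 0.54188459] 50.13843794554983
```

Positioned. Close on the bar with moderate squeeze.

{"method": "carry_out", "body": {
  "rows": [
    [[12,0,0,0,0],[4,0,0,0,0],[4,0,0,0,0],[4,0,0,0,0],[4,0,0,0,0],[4,0,0,0,0]]
  ],
  "squeeze": 35
}}

```text
clock: 3.73
position: [534.0, 233.4, 138.3]
orientation: [3.14, -0.002, 0.153]
ft_force: [3.7, -2.9, 0.0]
finger_gap: 7.2
gripper_force: 34.3
```

{"method": "carry_out", "body": {
  "rows": [
    [[4,0,0.03,-0.076,0],[4,0,0.074,-0.146,0],[4,0,0.118,-0.201,0],[4,0,0.177,-0.258,0],[4,0,0.234,-0.3,0],[4,0,0.305,-0.339,0],[4,0,0.372,-0.366,0],[4,0,0.45,-0.385,0]]
  ]
}}

```text
clock: 4.4
position: [540.8, 190.3, 188.1]
orientation: [-3.129, -0.006, 0.16]
ft_force: [-4.5, 11.4, 17.0]
finger_gap: 7.0
gripper_force: 34.5
```

{"method": "carry_out", "body": {
  "rows": [
    [[4,0,0,0,0],[4,0,0,0,0],[4,0,0,0,0]]
  ]
}}

```text
clock: 4.65
position: [541.4, 187.5, 188.8]
orientation: [-3.134, -0.006, 0.158]
ft_force: [-3.6, 5.7, 16.5]
finger_gap: 6.9
gripper_force: 35.8
```

```bash
python3 - <<'E'
from h import *
o=r.observe();print(o['position'],o['orientation'],o['ft_force'],o['moment'],o['finger_gap'])
s=snap('side');f=s['frame'];cv2.imwrite('pics/s1.png',cv2.resize(f[120:280,160:310],(600,640))[:600])
s=snap('wrist');P=cloud(s).reshape(-1,3);c=np.array([564.4,28.8]);a=.154;M=np.array([[np.cos(a),np.sin(a)],[-np.sin(a),np.cos(a)]])
q=np.c_[(P[:,:2]-c)@M.T,P[:,2]];z=q[:,2];m=(z>140)&(z<215)&(q[:,0]>30)&(q[:,0]<85)&(q[:,1]>60)&(q[:,1]<215)
print(m.sum(),np.percentile(q[m],[1,50,99],0).round(1))
E
```

```text
[541.35523002 187.513712   188.76897883] [-3.13436916 -0.00608864  0.157638  ] [-3.56837226  5.71079737 16.5395574 ] [ 1.35814544  0.94123087 -0.04530312] 6.9491486439637455
2662 [[ 30.6 156.3 193. ]
 [ 58.8 160.5 196.2]
 [ 84.6 164.7 198.1]]
```

View pics/s1.png

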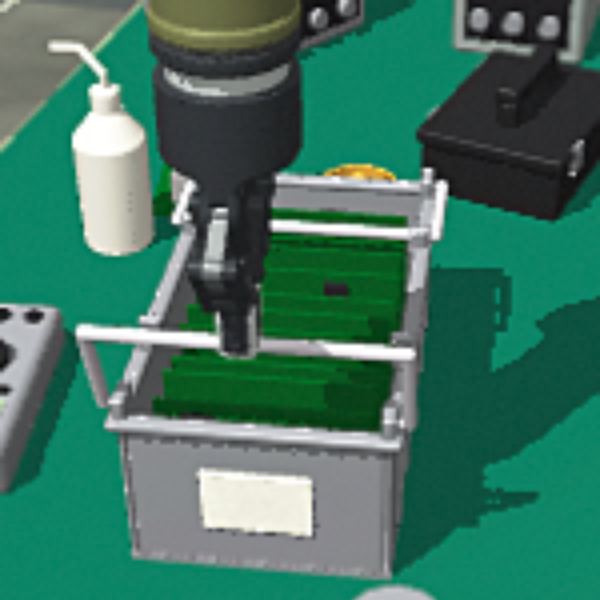

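The bar is up at about 73°, with the rod about 4 mm above the fingertips because it slid in the pads. I'll open, re-centre deeper on the rod, and regrip.

{"method": "carry_out", "body": {
  "rows": [
    [[30,0,-0.07,0,0],[30,0,-0.07,0,0],[30,0,-0.07,0,0],[30,0,-0.07,0,0]]
  ]
}}

```text
clock: 5.08
position: [539.3, 189.1, 183.3]
orientation: [3.141, 0.001, 0.154]
ft_force: [-0.6, -0.9, 0.1]
finger_gap: 30.1
gripper_force: 0.0
```

```bash
cat >> h.py <<'E'
c0=np.array([564.4,28.8]);a0=.154;M0=np.array([[np.cos(a0),np.sin(a0)],[-np.sin(a0),np.cos(a0)]])
def tot(P): P=np.asarray(P).reshape(-1,3);return np.c_[(P[:,:2]-c0)@M0.T,P[:,2]]
def st():
    o=r.observe();print('tote-frame tcp',tot(o['position']).round(1),'yaw',o['orientation'].round(3),'F',o['ft_force'].round(1),o['clock'],o['finger_gap'],o['position'].round(1))
def bar(ylo,yhi,zlo,zhi,xlo=25):
    s=snap('wrist');q=tot(cloud(s).reshape(-1,3));m=(q[:,2]>zlo)&(q[:,2]<zhi)&(q[:,0]>xlo)&(q[:,0]<80)&(q[:,1]>ylo)&(q[:,1]<yhi)
    print('bar',m.sum(),np.percentile(q[m],[1,50,99],0).round(1).tolist())
E
python3 -c "
from h import *
st();bar(60,215,140,215)"
```

```text
tote-frame tcp [[ -0.2 162.3 183.3]] yaw [3.141e+00 1.000e-03 1.540e-01] F [-0.6 -0.9  0.1] 5.0833 30.120838018183445 [539.3 189.1 183.3]
bar 2860 [[25.6, 156.3, 192.7], [54.5, 160.7, 196.2], [79.5, 165.0, 198.0]]
```

{"method": "carry_out", "body": {
  "rows": [
    [[30,0,0.013,0.02,0],[4,0,0.013,0.02,0],[4,0,0.013,0.02,0],[4,0,0.013,0.02,0],[4,0,0.013,0.02,0]]
  ],
  "squeeze": 35
}}

```text
clock: 5.55
position: [539.8, 187.3, 181.0]
orientation: [3.141, 0.001, 0.153]
ft_force: [0.1, 0.4, -2.3]
finger_gap: 7.3
gripper_force: 34.1
```

{"method": "carry_out", "body": {
  "rows": [
    [[4,0,0.069,-0.017,0],[4,0,0.14,-0.025,0],[4,0,0.212,-0.024,0],[4,0,0.283,-0.015,0],[4,0,0.351,0.003,0],[4,0,0.418,0.029,0],[4,0,0.418,0.029,0]]
  ]
}}

```text
clock: 6.13
position: [548.2, 135.8, 178.5]
orientation: [3.14, -0.0, 0.151]
ft_force: [-1.5, -1.5, 3.4]
finger_gap: 7.3
gripper_force: 34.8
```

```bash
python3 -c "
from h import *
st();bar(60,215,140,215)"
```

```text
tote-frame tcp [[  0.4 108.2 178.5]] yaw [ 3.14  -0.     0.151] F [-1.5 -1.5  3.4] 6.1333 7.334908161259862 [548.2 135.8 178.5]
bar 2893 [[25.6, 103.8, 188.8], [54.0, 108.3, 192.0], [79.5, 112.6, 193.9]]
```

{"method": "carry_out", "body": {
  "rows": [
    [[4,0,0.063,0.033,0],[4,0,0.121,0.075,0],[4,0,0.173,0.123,0],[4,0,0.219,0.178,0],[4,0,0.258,0.237,0],[4,0,0.286,0.291,0],[4,0,0.286,0.291,0]]
  ]
}}

```text
clock: 6.77
position: [553.1, 103.5, 141.3]
orientation: [-3.141, 0.0, 0.153]
ft_force: [1.5, 1.2, -0.6]
finger_gap: 7.4
gripper_force: 36.7
```

{"method": "carry_out", "body": {
  "rows": [
    [[30,0,0,0,0],[30,0,0,0,0],[30,0,0,0,0],[30,0,0,-0.25,0],[30,0,0,-0.25,0],[30,0,0,-0.25,0]]
  ]
}}

```text
clock: 7.27
position: [554.1, 104.5, 174.9]
orientation: [3.141, -0.004, 0.154]
ft_force: [-0.2, -0.1, 0.5]
finger_gap: 29.8
gripper_force: 0.0
```

```bash
python3 -c "
from h import *
st();bar(45,110,130,180)"
```

```text
tote-frame tcp [[  1.4  76.4 174.9]] yaw [ 3.141 -0.004  0.154] F [-0.2 -0.1  0.5] 7.2667 29.798756063105756 [554.1 104.5 174.9]
bar 2082 [[25.7, 60.9, 133.5], [55.5, 75.3, 157.9], [79.9, 79.8, 159.9]]
```

{"method": "carry_out", "body": {
  "rows": [
    [[0,-0.01,0.04,0,0],[0,-0.01,0.04,0,0],[0,-0.01,0.04,0,0],[0,-0.01,0.04,0.13,0],[0,-0.01,0.04,0.17,0],[0,-0.01,0.04,0.21,0],[0,-0.01,0.04,0.25,0],[0,-0.01,0.04,0.27,0]]
  ]
}}

```text
clock: 7.98
position: [552.2, 99.2, 140.1]
orientation: [3.141, 0.001, 0.154]
ft_force: [-1.1, -1.2, 7.9]
finger_gap: 0.2
gripper_force: 4.3
```

{"method": "carry_out", "body": {
  "rows": [
    [[0,0,0,0.02,0],[0,0,0,0.04,0],[0,0,0,0.06,0],[0,0,0,0.08,0],[0,0,0,0.095,0],[0,0,0,0.095,0]]
  ]
}}

```text
clock: 8.48
position: [552.5, 99.4, 129.2]
orientation: [-3.142, -0.0, 0.154]
ft_force: [-0.1, -0.9, -0.2]
finger_gap: -0.1
gripper_force: 0.3
```

{"method": "carry_out", "body": {
  "rows": [
    [[0,0,0,0.015,0],[0,0,0,0.03,0],[0,0,0,0.03,0],[0,0,0,0.03,0]]
  ]
}}

```text
clock: 8.82
position: [552.8, 99.5, 128.6]
orientation: [3.14, -0.001, 0.154]
ft_force: [-7.1, -2.8, 16.5]
finger_gap: 0.3
gripper_force: 8.8
```

{"method": "carry_out", "body": {
  "rows": [
    [[0,0,0,-0.9,0],[0,0,0,-0.9,0],[0,0,0,-0.9,0],[0,0,0,-0.9,0],[0,0,0,-0.9,0]]
  ]
}}

```text
clock: 9.23
position: [553.4, 100.2, 235.3]
orientation: [-3.142, -0.004, 0.154]
ft_force: [-0.7, 0.1, -1.1]
finger_gap: 0.2
gripper_force: 0.0
```

```bash
python3 - <<'E'
from h import *
st();bar(50,110,120,180)
s=snap('top');q=tot(cloud(s).reshape(-1,3));z=q[:,2]
for y in(-70,70):
    m=(z>121)&(z<160)&(abs(q[:,0])<70)&(abs(q[:,1]-y)<20);print(m.sum(),np.median(q[m],0).round(1))
E
```

```text
tote-frame tcp [[1.000e-01 7.230e+01 2.353e+02]] yaw [-3.142 -0.004  0.154] F [-0.7  0.1 -1.1] 9.2333 0.15947973479709868 [553.4 100.2 235.3]
bar 968 [[25.6, 54.3, 120.3], [59.0, 69.7, 129.5], [79.9, 103.8, 136.4]]
110 [ -1.1 -72.3 127.3]
0 [nan nan nan]
  return _methods._mean(a, axis=axis, dtype=dtype,
  ret = um.true_divide(
```

Bar_a is home: the tip stopped solid at 128.6 mm and the rod top measures about 129.5 mm. On to the case.

{"method": "carry_out", "body": {
  "rows": [
    [[60,0,1,0,-0.9],[60,0,1,0,-0.9],[60,0,1,0,-0.9],[60,0,1,0,-0.9],[60,0,1,0,-0.9]]
  ]
}}

```text
clock: 9.75
position: [570.0, -23.5, 231.1]
orientation: [-3.139, 0.004, 0.6]
ft_force: [-0.4, 0.0, -0.1]
finger_gap: 59.8
gripper_force: 0.0
```

{"method": "carry_out", "body": {
  "rows": [
    [[60,-0.76,0.67,0,-0.9],[60,-0.76,0.67,0,-0.9],[60,-0.76,0.67,0,-0.9],[60,-0.76,0.67,0,-0.9],[60,-0.76,0.67,0,-0.9]]
  ]
}}

```text
clock: 10.17
position: [539.7, -139.9, 232.0]
orientation: [-3.139, 0.001, 1.05]
ft_force: [-0.4, 0.4, 0.5]
finger_gap: 60.2
gripper_force: 0.0
```

{"method": "carry_out", "body": {
  "rows": [
    [[60,-0.98,0.27,0,-0.62],[60,-0.98,0.27,0,-0.62],[60,-0.98,0.27,0,-0.62],[60,-0.98,0.27,0,-0.62]]
  ]
}}

```text
clock: 10.5
position: [508.7, -261.8, 232.2]
orientation: [-3.139, 0.003, 1.355]
ft_force: [-0.4, -1.5, -0.7]
finger_gap: 59.9
gripper_force: 0.0
```

{"method": "carry_out", "body": {
  "rows": [
    [[60,-0.95,-0.06,0,0],[60,-0.95,-0.06,0,0],[60,-0.95,-0.06,0,0],[60,-0.95,-0.06,0,0],[60,-0.95,-0.06,0,0]]
  ]
}}

```text
clock: 10.92
position: [481.0, -364.9, 232.2]
orientation: [-3.14, -0.002, 1.358]
ft_force: [0.1, 0.8, 0.1]
finger_gap: 60.0
gripper_force: 0.0
```

```bash
python3 - <<'E'
from h import *
st();s=snap('wrist');P=cloud(s);z=P[...,2]
for lo,hi,h in((90,106,'grip'),(58,70,'lid')):
    m=((z>lo)&(z<hi)&(P[...,0]>370)&(P[...,0]<580)&(P[...,1]<-275)&(P[...,1]>-515)).astype(np.uint8)
    n,l,t,_=cv2.connectedComponentsWithStats(m);k=l==1+np.argmax(t[1:,4]);Q=P[k];print(h,k.sum(),cv2.minAreaRect(Q[:,:2].astype(np.float32)),Q.mean(0).round(1))
    ys,xs=np.where(k);print(xs.min(),xs.max(),ys.min(),ys.max())
s=snap('top');q=tot(cloud(s).reshape(-1,3));z=q[:,2]
for y in(-70,70):
    m=(z>121)&(z<160)&(abs(q[:,0])<70)&(abs(q[:,1]-y)<20);print(m.sum(),np.median(q[m],0).round(1))
E
```

```text
tote-frame tcp [[-142.8 -376.3  232.2]] yaw [-3.140e+00 -2.000e-03  1.358e+00] F [0.1 0.8 0.1] 10.9167 60.02909582939452 [ 481.  -364.9  232.2]
grip 2689 ((472.9355163574219, -394.18597412109375), (107.9241943359375, 22.028759002685547), 79.0337905883789) [ 473.7 -390.4  100.6]
247 272 156 269
lid 21263 ((472.36053466796875, -394.5347900390625), (189.1576385498047, 141.67294311523438), 79.03234100341797) [ 474.5 -384.5   65.1]
185 331 108 287
108 [ -1.3 -72.2 127.8]
110 [ -2.   67.2 127.9]
```

{"method": "carry_out", "body": {
  "rows": [
    [[60,-0.254,-0.017,0.3,-0.04],[60,-0.254,-0.017,0.6,-0.04],[60,-0.254,-0.017,0.8,-0.04],[60,-0.254,-0.017,0.8,-0.04],[60,-0.254,-0.017,0.8,-0.04]]
  ]
}}

```text
clock: 11.43
position: [473.6, -391.8, 136.9]
orientation: [-3.14, -0.003, 1.386]
ft_force: [0.2, 0.2, 0.2]
finger_gap: 60.3
gripper_force: 0.0
```

```bash
python3 - <<'E'
from h import *
st();s=snap('wrist');P=cloud(s);z=P[...,2]
m=((z>90)&(z<106)&(P[...,0]>420)&(P[...,0]<530)&(P[...,1]<-325)&(P[...,1]>-465)).astype(np.uint8)
n,l,t,_=cv2.connectedComponentsWithStats(m);k=l==1+np.argmax(t[1:,4]);Q=P[k];print(k.sum(),cv2.minAreaRect(Q[:,:2].astype(np.float32)),Q.mean(0).round(1))
E
```

```text
tote-frame tcp [[-154.2 -401.7  136.9]] yaw [-3.140e+00 -3.000e-03  1.386e+00] F [0.2 0.2 0.2] 11.4333 60.27677131011078 [ 473.6 -391.8  136.9]
6038 ((472.7574462890625, -394.7893371582031), (109.2030258178711, 22.045772552490234), 79.0597152709961) [ 473.7 -389.5  100.7]
```

{"method": "carry_out", "body": {
  "rows": [
    [[60,-0.025,-0.003,0.25,0.01],[60,-0.025,-0.003,0.45,0.01],[60,-0.025,-0.003,0.515,0.01],[60,-0.025,-0.003,0.515,0.01],[60,-0.025,-0.003,0.515,0.01]]
  ]
}}

```text
clock: 11.9
position: [473.4, -397.8, 78.0]
orientation: [3.139, 0.001, 1.38]
ft_force: [0.0, -0.7, 0.4]
finger_gap: 60.0
gripper_force: 0.0
```

{"method": "carry_out", "body": {
  "rows": [
    [[15,0,0,0,0],[15,0,0,0,0],[15,0,0,0,0],[15,0,0,0,0],[15,0,0,0,0],[15,0,0,0,0]]
  ],
  "squeeze": 80
}}

```text
clock: 12.4
position: [472.3, -398.3, 77.7]
orientation: [3.14, 0.001, 1.379]
ft_force: [-2.2, 1.2, 7.0]
finger_gap: 20.5
gripper_force: 80.6
```

{"method": "carry_out", "body": {
  "rows": [
    [[15,0,0,-0.1,0],[15,0,0,-0.3,0],[15,0,0,-0.55,0],[15,0,0,-0.8,0],[15,0,0,-1,0],[15,0,0,-1,0]]
  ]
}}

```text
clock: 12.9
position: [474.1, -399.3, 201.5]
orientation: [3.134, 0.004, 1.379]
ft_force: [0.9, -2.0, -5.2]
finger_gap: 20.3
gripper_force: 79.3
```

{"method": "carry_out", "body": {
  "rows": [
    [[15,0,0,-0.2,0],[15,0,0,-0.4,0],[15,0,0,-0.5,0],[15,0,0,-0.5,0],[15,0,0,-0.5,0]]
  ]
}}

```text
clock: 13.32
position: [471.6, -397.5, 254.6]
orientation: [-3.141, -0.001, 1.379]
ft_force: [0.2, -0.1, -6.9]
finger_gap: 20.9
gripper_force: 79.9
```

```bash
cat > g.py <<'E'
from h import *
st();o=r.observe();s=snap('wrist');P=cloud(s)
R=Ro.from_euler('xyz',o['orientation']).as_matrix();T=(P-o['position'])@R  # tool coords
d=T[...,2]
for lo,hi,h in((-32,-8,'grip'),(5,22,'lid')):
    m=((d>lo)&(d<hi)&(abs(T[...,1])<(20 if h=='grip' else 85))&(abs(T[...,0])<110)).astype(np.uint8)
    n,l,t,_=cv2.connectedComponentsWithStats(m);k=l==1+np.argmax(t[1:,4]);Q=T[k]
    print(h,k.sum(),cv2.minAreaRect(Q[:,:2].astype(np.float32)),Q.mean(0).round(1),np.percentile(Q,[1,99],0).round(1).tolist())
    if h=='lid':
        A=np.c_[Q[:,:2],np.ones(len(Q))];print('slope',np.linalg.lstsq(A,Q[:,2],rcond=None)[0].round(4))
cv2.imwrite('pics/g.png',s['frame'])
E
python3 g.py
```

```text
tote-frame tcp [[-157.1 -407.   254.6]] yaw [-3.141e+00 -1.000e-03  1.379e+00] F [ 0.2 -0.1 -6.9] 13.3167 20.906910056941744 [ 471.6 -397.5  254.6]
grip 11793 ((11.107860565185547, -0.7857303619384766), (39.23283767700195, 94.61273956298828), 78.3913345336914) [ 16.3  -0.3 -22.9] [[-32.8, -16.7, -30.4], [57.6, 17.9, -11.4]]
lid 55412 ((34.665103912353516, -0.55584716796875), (142.8404998779297, 126.4098129272461), 89.89075469970703) [48.6 -0.5 12.6] [[-21.2, -68.2, 11.1], [96.5, 67.2, 14.4]]
slope [-2.00000e-04  2.80000e-03  1.26386e+01]
```

View pics/g.png

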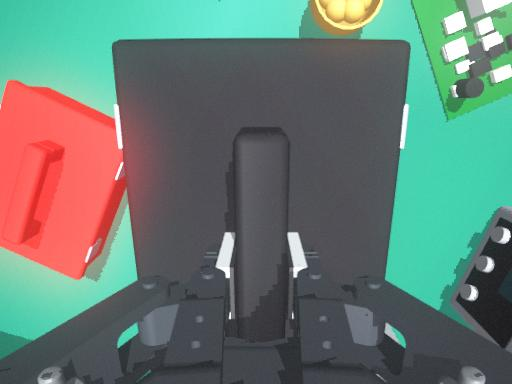

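The case hangs level in the grip, with its far edge at tool x of about +98. That puts its centre +2.9 mm off the TCP. The grip bar at (260,230) sits between the pads. Next: carry it to the tote.

{"method": "carry_out", "body": {
  "rows": [
    [[15,0.1,0.02,0,0],[15,0.3,0.04,0,0],[15,0.5,0.06,0,0],[15,0.7,0.09,0,0],[15,0.95,0.09,0,0]]
  ]
}}

```text
clock: 13.78
position: [503.9, -286.8, 253.9]
orientation: [-3.14, -0.001, 1.378]
ft_force: [-0.0, 0.2, -6.7]
finger_gap: 20.2
gripper_force: 79.8
```

{"method": "carry_out", "body": {
  "rows": [
    [[15,0.25,0,0,0],[15,0.5,0,0,0],[15,0.75,0,0,0],[15,1,0,0,0]]
  ]
}}

```text
clock: 14.12
position: [526.4, -167.2, 254.2]
orientation: [-3.139, -0.001, 1.38]
ft_force: [0.3, -0.3, -6.7]
finger_gap: 20.2
gripper_force: 79.8
```

{"method": "carry_out", "body": {
  "rows": [
    [[15,0.25,0,0,-0.1],[15,0.5,0,0,-0.2],[15,0.75,0,0,-0.3],[15,1,0,0,-0.4]]
  ]
}}

```text
clock: 14.45
position: [548.9, -49.6, 254.3]
orientation: [-3.139, -0.001, 1.582]
ft_force: [0.2, 0.5, -6.1]
finger_gap: 20.3
gripper_force: 79.8
```

```bash
python3 -c "
from h import *
st()"
```

```text
tote-frame tcp [[-27.3 -75.1 254.3]] yaw [-3.139e+00 -1.000e-03  1.582e+00] F [ 0.2  0.5 -6.1] 14.45 20.298974386826618 [548.9 -49.6 254.3]
```

{"method": "carry_out", "body": {
  "rows": [
    [[15,0.2,0.05,0,-0.1],[15,0.4,0.1,0,-0.2],[15,0.59,0.14,0,-0.29],[15,0.59,0.14,0,-0.29],[15,0.59,0.14,0,-0.29],[15,0.59,0.14,0,-0.29]]
  ]
}}

```text
clock: 14.95
position: [565.3, 18.7, 254.6]
orientation: [-3.139, 0.0, 1.724]
ft_force: [0.6, -0.8, -6.9]
finger_gap: 20.3
gripper_force: 79.8
```

```bash
python3 g.py; python3 - <<'E'
from h import *
s=pickle.load(open('wrist.pkl','rb'));q=tot(cloud(s).reshape(-1,3));z=q[:,2]
m=(z>112)&(z<124)&(abs(q[:,0])<65)&(q[:,1]>130)&(q[:,1]<170);print('end',m.sum(),np.mean(q[m],0))
E
```

```text
tote-frame tcp [[ -0.7 -10.1 254.6]] yaw [-3.139  0.     1.724] F [ 0.6 -0.8 -6.9] 14.95 20.325490969447934 [565.3  18.7 254.6]
grip 11797 ((11.104822158813477, 0.7483310699462891), (94.70458221435547, 39.36994552612305), 10.839747428894043) [ 16.4  -0.2 -22.9] [[-32.6, -16.7, -30.4], [57.8, 17.9, -11.6]]
lid 55392 ((34.842041015625, -0.24721527099609375), (142.4173126220703, 126.2967300415039), 89.86286926269531) [48.7 -0.4 12.7] [[-21.1, -68.1, 11.1], [96.6, 67.3, 14.5]]
slope [3.00000e-04 2.40000e-03 1.26424e+01]
end 0 [nan nan nan]
  return _methods._mean(a, axis=axis, dtype=dtype,
  ret = um.true_divide(
```

{"method": "carry_out", "body": {
  "rows": [
    [[15,0.06,0.01,0.08,0],[15,0.06,0.01,0.2,0],[15,0.06,0.01,0.3,0],[15,0.06,0.01,0.34,0],[15,0.06,0.01,0.34,0],[15,0.06,0.01,0.34,0]]
  ]
}}

```text
clock: 15.5
position: [566.1, 25.5, 214.7]
orientation: [-3.141, -0.0, 1.723]
ft_force: [-0.4, 0.1, -5.9]
finger_gap: 20.2
gripper_force: 79.7
```

{"method": "carry_out", "body": {
  "rows": [
    [[15,0,0,0.015,0],[15,0,0,0.025,0],[15,0,0,0.035,0],[15,0,0,0.045,0],[15,0,0,0.045,0]]
  ]
}}

```text
clock: 15.92
position: [566.2, 25.9, 209.6]
orientation: [-3.141, 0.0, 1.724]
ft_force: [-0.1, 1.2, -6.6]
finger_gap: 19.9
gripper_force: 79.8
```

```bash
python3 -c "
from h import *
st()"
```

```text
tote-frame tcp [[  1.3  -3.1 209.6]] yaw [-3.141  0.     1.724] F [-0.1  1.2 -6.6] 15.9167 19.854524633891216 [566.2  25.9 209.6]
```

{"method": "carry_out", "body": {
  "rows": [
    [[15,0,0,0.01,0],[15,0,0,0.02,0],[15,0,0,0.025,0],[15,0,0,0.03,0],[15,0,0,0.03,0]]
  ]
}}

```text
clock: 16.33
position: [566.3, 25.9, 206.7]
orientation: [3.142, 0.0, 1.724]
ft_force: [-2.9, 0.4, -1.6]
finger_gap: 20.6
gripper_force: 80.4
```

{"method": "carry_out", "body": {
  "rows": [
    [[15,0,0,0.005,0],[15,0,0,0.01,0],[15,0,0,0.01,0]]
  ]
}}

```text
clock: 16.58
position: [566.3, 26.0, 206.6]
orientation: [3.141, 0.001, 1.724]
ft_force: [-5.0, -0.4, 6.0]
finger_gap: 20.3
gripper_force: 81.5
```

{"method": "carry_out", "body": {
  "rows": [
    [[25,0,0,0,0],[35,0,0,0,0],[60,0,0,0,0],[60,0,0,0,0],[60,0,0,0,0],[60,0,0,0,0]]
  ]
}}

```text
clock: 17.08
position: [566.4, 25.9, 204.9]
orientation: [3.141, 0.0, 1.724]
ft_force: [-0.7, -0.5, 0.2]
finger_gap: 60.0
gripper_force: 0.0
```

```bash
python3 g.py; python3 -c "
from h import *
r.observe()"
```

```text
tote-frame tcp [[  1.6  -3.1 204.9]] yaw [3.141 0.    1.724] F [-0.7 -0.5  0.2] 17.0833 60.01642840693922 [566.4  25.9 204.9]
grip 10967 ((12.013599395751953, -0.3616371154785156), (22.174488067626953, 92.43687438964844), 89.93546295166016) [ 17.9  -0.5 -24.6] [[-31.2, -11.1, -26.4], [58.0, 10.1, -18.4]]
lid 61311 ((15.547325134277344, -1.199005126953125), (166.800537109375, 142.45687866210938), 0.6859458088874817) [41.4 -0.6 10.8] [[-57.4, -68.2, 9.3], [96.7, 67.0, 12.6]]
slope [3.00000e-04 1.00000e-03 1.08316e+01]
```

{"method": "carry_out", "body": {
  "rows": [
    [[60,0,0,-0.1,0],[60,0,0,-0.3,0],[60,0,0,-0.6,0],[60,0,0,-0.9,0],[60,0,0,-0.9,0],[60,0,0,-0.9,0]]
  ]
}}

```text
clock: 17.63
position: [567.7, 26.4, 316.4]
orientation: [3.136, 0.001, 1.724]
ft_force: [-0.3, -0.8, -0.7]
finger_gap: 59.9
gripper_force: 0.0
```

{"method": "carry_out", "body": {
  "rows": [
    [[60,-1,0,0,0],[60,-1,0,0,0],[60,-1,0,0,0],[60,-1,0,0,0],[60,-1,0,0,0]]
  ]
}}

```text
clock: 18.05
position: [583.9, -96.3, 311.3]
orientation: [-3.139, -0.001, 1.718]
ft_force: [-0.7, 0.3, 0.8]
finger_gap: 59.9
gripper_force: 0.0
```

{"method": "carry_out", "body": {
  "rows": [
    [[60,-1,0,0,0],[60,-1,0,0,0],[60,-1,0,0,0],[60,-1,0,0,0],[60,-1,0,0,0]]
  ]
}}

```text
clock: 18.47
position: [602.3, -212.9, 311.4]
orientation: [-3.14, -0.002, 1.72]
ft_force: [-0.4, 1.0, 0.1]
finger_gap: 59.7
gripper_force: 0.0
```

```bash
python3 - <<'E'
from h import *
st()
for n in('top','side'):
    s=snap(n);q=tot(cloud(s).reshape(-1,3));z=q[:,2]
    m=(z>186)&(z<200)&(abs(q[:,0])<100)&(abs(q[:,1])<130);w=q[m].astype(np.float32)
    print(n,'lid',m.sum(),cv2.minAreaRect(w[:,:2]),w.mean(0),np.linalg.lstsq(np.c_[w[:,:2],np.ones(len(w))],w[:,2],rcond=None)[0])
    for k,yy in(('-',-151),('+',151)):
        m=(z>112)&(z<124)&(abs(q[:,0])<65)&(abs(q[:,1]-yy)<15);print('end',k,m.sum(),q[m].mean(0).round(1))
    cv2.imwrite(f'pics/{n}_end.png',s['frame'])
E
```

```text
tote-frame tcp [[   0.4 -244.7  311.4]] yaw [-3.14e+00 -2.00e-03  1.72e+00] F [-0.4  1.   0.1] 18.4667 59.71656423068896 [ 602.3 -212.9  311.4]Traceback (most recent call last):
  File "<stdin>", line 6, in <module>
cv2.error: OpenCV(4.12.0) /io/opencv/modules/imgproc/src/convhull.cpp:143: error: (-215:Assertion failed) total >= 0 && (depth == CV_32F || depth == CV_32S) in function 'convexHull'
```

```bash
python3 - <<'E'
from h import *
for n in('top','side'):
    s=snap(n);q=tot(cloud(s).reshape(-1,3));z=q[:,2]
    m=(z>184)&(z<202)&(abs(q[:,0])<100)&(abs(q[:,1])<130);w=np.ascontiguousarray(q[m])
    print(n,'lid',m.sum())
    if len(w)>9: print(cv2.minAreaRect(np.ascontiguousarray(w[:,:2],dtype=np.float32)),w.mean(0),np.linalg.lstsq(np.c_[w[:,:2],np.ones(len(w))],w[:,2],rcond=None)[0])
    for k,yy in(('-',-151),('+',151)):
        m=(z>112)&(z<124)&(abs(q[:,0])<65)&(abs(q[:,1]-yy)<15)
        if m.any():print('end',k,m.sum(),q[m].mean(0).round(1))
    cv2.imwrite(f'pics/{n}_end.png',s['frame'])
E
```

```text
top lid 2316
((2.9636764526367188, -2.141754150390625), (189.8981475830078, 142.6148223876953), 89.96540832519531) [ -0.63145176  -1.36120021 192.29287272] [ 2.46501405e-03 -6.13998918e-04  1.92293593e+02]
end - 131 [  -0.7 -152.2  118.8]
end + 138 [  0.4 147.5 119. ]
side lid 1948
((1.0294036865234375, 0.48131561279296875), (194.54930114746094, 142.28770446777344), 89.86257934570312) [ -1.84764303  21.308468   194.16796905] [ 3.25081939e-03 -1.29764015e-02  1.94450483e+02]
end - 3 [ -63.6 -144.   116. ]
end + 253 [ -0.5 152.  120. ]
```

View pics/side_end.png

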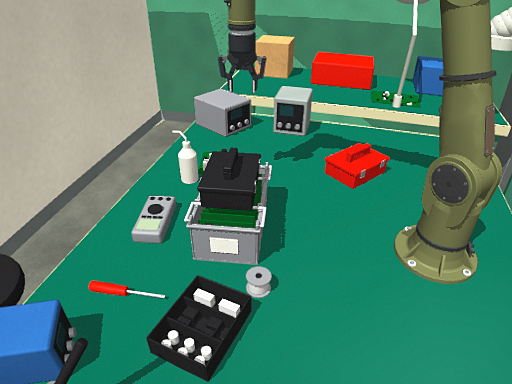

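The case at (230,178) sits level on the tote. It is within about 3 mm of centre both ways, and the lid is at about 193 mm as expected. The bystanders are in place and the arm is clear, so I'm handing it in.

```bash
python3 -c "
from plant import r
print(r.close_job())"
```

```text
the job is handed in; nothing more can be done
None
```

The folded-out bar is home in its clips and the black case stands level on the two bars, about 3 mm or less off centre; the job was handed in at about 18.6 s of the 67 s allowed, and no verdict was returned.

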